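# Move the sanding paddle to the other fold-out hook and fold the empty one away

## Robot

A 6-joint arm with a two-finger parallel gripper is mounted at the origin on the work surface. World frame = base frame: x ahead of the robot, y to its left, z up, the work surface at z = 0. Lengths are in mm, angles in rad, forces in N, time in s.
With the tool pointing down it reaches from about 300 to 775 mm from the base axis. Payload 14.6 kg.
Tool frame: the origin (TCP) lies midway between the tips of the shut fingers; the grasp point (between the pads) lies 19 mm behind it (manip.hold_point_z is the distance from the TCP to the grasp point, in mm); z points along the fingers, y is the direction in which the jaws open and shut (so a half turn about z gives the same grasp; the last joint's range is limited). The gripper opens to 94 mm and grips with 3 to 60 N. Pads are 16 mm wide; open, the fingers measure 119 mm over their backs; the gripper's body (75 mm by 177 mm) begins 78 mm behind the grasp point.
Start: joints at [1.053, 0.3, 1.521, -0, 1.321, -0.067], TCP at [239.623, 495.045, 205.446] pointing down, gripper open.
Joint ranges: [-3.03, 3.03], [-0.79, 2.21], [0.23, 2.52], [-1.04, 4.18], [0, 3.07], [-2.55, 2.55]. Speed limits (rad/s): [2.22, 2.22, 2.57, 3.14, 3.14, 3.14].

## Interface

Orientations are given as [roll, pitch, yaw] about the fixed x, y, z axes, in that order (R = Rz(yaw) Ry(pitch) Rx(roll)).
In Python, from cell import manip gives the robot as it stands.
- The arm moves only by the shell command python3 -m crank 'ROWS' [OPENING] [FORCE]. ROWS is JSON, a list of rows, each an object with "offset": the shift along the world's x, y, z in m, a list of three; "spin": the turn about the world's z in degrees. In form: [{"offset": [dx, dy, dz], "spin": spin}, ...]. A call has exactly 8 rows; each row is the pose to reach, as a shift and turn from the pose measured when the call began; what a row does not reach only later rows make up. A row lasts 1/12 s, in which the tool goes at most 41.7 mm and 7.16 degrees, less where a joint would pass 70% of its speed; a pose out of reach is approached as far as the arm can. A call with a gripper value outside its range is refused whole. OPENING is the opening, from 0 (shut) to 1 (fully open), set as the call begins (- or left out, the last holds). The fingers move at their own pace and stop on an object; FORCE is the grip in N (left out, the last holds). Time passes only in rows, so rows that repeat a pose let the fingers close, or fill a call up. It gives the time, the measured TCP pose, the force and the opening at its end, in the units of the state.
- manip.read_state(): the state, without advancing time (a new reading comes with each control period).
- manip.camera(name): name is "scene" or "top"; returns a dict with "pixels" (384x512x3 uint8, red, green, blue), "fx", "fy", "cx", "cy" (pixels), "extrinsics" (4x4, takes a point from world to camera coordinates). Camera axes: x right, y down, z forward; pixel columns grow to the right and rows downward; lengths in mm; the calibration is good to about 2 mm. A picture is of the moment at which its call begins. There is no depth.
- manip.sign_off(): hands the job in, once; it reports no verdict.
Trained networks look in a picture, given as the dict that the camera call returned (one of the last four; its "shot" number tells which), for a name from the list of things; names that differ only in an ending like _2 or _b are one class to them, and where a whole thing is asked for, a point or a joint stands for the part that bears it (a point fixed in the world has none). Each returns a list of dicts, best first, with "conf" (0 to 1); they miss things now and then, are a little off and sometimes report something else, mostly with a low value. They report only what shows in the picture. A call takes as long as a camera call. They do not tell look-alikes from the thing itself.
- manip.search_frame(picture, name): "location" ([x, y, z] in mm, in world coordinates, good to about 4 mm: the middle of the surface that is visible of it).
- manip.masks_of(picture, name): "mask" (384x512 bool, what is visible of it).
The state is a dict: "clock": time; "joints": joint angles; "qd": joint speeds; "effort": joint torques, N m; "eef_pos": TCP position; "eef_rot": TCP orientation; "wrist_force": force on the tool from outside, world axes, zero at the start; "moment": the same for the moment, N m; "finger_gap": finger opening in mm.
Only numpy, scipy, OpenCV 4.12 (cv2) and the standard library are available. Lean on these libraries where they do the work, as an engineer would, in place of code of your own. Each camera call takes 0.05 s, during which the arm holds its last target. There are 200 camera calls.

## Task

Turn the folded hook on the tool stand fully out, then move the sanding paddle over to it from its present hook, letting go only once the new hook carries its weight, and finally fold the emptied hook up flat against the board. The hooks sit at uncertain heights in their tracks, so feel for them and handle everything gently: never push, pull or press a hook so hard that its clamp slips along the track, do not drop the paddle, and leave the jar, the vial and the screwdriver alone.

Things in the scene. Friction and masses are not known exactly. Their poses are not given: they have to be found in the camera images.
- hook_a (a joint): Hinge angle of the loaded hook's arm (starts fully out, carrying the paddle). 0 = folded flat: arm upright, parallel to the board; 1.571 = fully out: arm level, square to the board. Solid stops at both ends; the hinge is stiff (0.30 N m, about 3.3 N at the arm's end) and stays where left. The level hinge pin is parallel to the board, 22 mm out from its face, in front of the plate's centre line.
- hook_b (a joint): Hinge angle of the free hook's arm (starts folded or up to 0.15 rad ajar); same make, same values. Steel arm 10 mm thick from the pin to a cross-bar end (T shape, parallel to the pin, 16 mm diameter, 22 mm long, centre 90 mm from the pin). Each hook's bracket is clamped in its track's slot, pin 25-45 mm above the plate centre: unmeasured, to be felt. Lifting or pressing with over 20 N makes the clamp slip.
- track_a (a point): Centre of the loaded hook's aluminium track plate (46 mm wide, 100 high, 4 thick), on the board face 165 mm above the bench. x points level out of the board face (the way the hooks unfold), y along the board, z up. The plates are 170 mm apart; which is left varies.
- track_b (a point): The same point and axes on the free hook's track plate. The upright plywood board is 360 mm long, 18 thick, its top edge 215 mm above the bench; only hooks and paddle stand higher.
- paddle_grip (a point): Grip point, middle of the solid top strip of the loose wooden sanding paddle: flat, 66 wide (y), 186 high (z up), 12 mm thick (x), 0.13-0.25 kg. 12 mm below its top, 24 above the peak of its hanging slot (right through, 36 wide, 60 high, roof falling 30 deg both ways). Hung, the arm's axis is 6 mm below the peak; a cross-bar passes 22-50 mm below it. Starts 54-70 mm out from the board.
- jar: Bystander: glass jar with blue lid, 72 mm across, 100 mm high; origin at the centre of its underside.
- vial: Bystander: small glass jar with metal lid, 38 mm across, 85 mm high; origin at the centre of its underside.
- screwdriver: Bystander: screwdriver lying on the bench; origin under its middle, x towards its tip.
Not all that is in view belongs to the job. Of the things that look like the part that bears paddle_grip, the largest one is meant.

How it is judged (in metres and radians):
On the way, in this order (a step that is already met when the one before it is completed fails the run):
1. the folded hook is turned fully out to its stop while still empty (value of joint hook_b above 1.5 rad and contact force between paddle and hook_b below 0.05 N), for 0.2 s.
2. the paddle rests on the unfolded hook while the gripper still holds it, and is off the old hook (contact force between paddle and hook_b above 0.8 N and contact force between the fingers and paddle above 0.5 N and contact force between paddle and hook_a below 0.05 N and y of paddle_grip in the frame of track_b between -0.02 and 0.02 m), for 0.1 s.
3. the emptied hook is folded flat (value of joint hook_a below 0.07 rad), for 0.2 s.
At the end, for the whole second after the job is handed in: The paddle hangs still and upright (within 0.2 rad) from the hook that was folded at first, its middle within 20 mm of that track's centre line and 30 to 110 mm from the board, that hook fully out (above 1.50 rad); the emptied hook is folded flat (below 0.07 rad) (value of joint hook_a below 0.07 rad and value of joint hook_b above 1.5 rad and contact force between paddle and hook_b above 0.8 N and y of paddle_grip in the frame of track_b between -0.02 and 0.02 m and x of paddle_grip in the frame of track_b between 0.03 and 0.11 m and angle between paddle_grip's own z axis and vertical below 0.2 rad and linear speed of paddle below 0.03 m/s and contact force between the fingers and paddle below 0.05 N); the robot touches nothing.
It fails at once if a hook is forced so hard that its clamp slips along its track (more than 3 mm) (distance of any of hook_a, hook_b from where it was at the start of the episode above 0.003 m).
It fails at once if the paddle is pressed or dragged on a hook with more than 25 N (contact force between paddle and hook_a above 25 N or contact force between paddle and hook_b above 25 N).
It fails at once if the paddle is dropped (height (world z) of paddle_grip below 0.15 m).
It fails at once if a bystander is moved more than 30 mm (distance of any of jar, vial, screwdriver from where it was at the start of the episode above 0.03 m).
It also fails if it takes over 72 s, if anything falls off the work surface, if the arm or the gripper's body presses on something with over 40 N, if the wrist force passes 120 N, or if a joint passes its speed limit or range.

## Working session

There is one attempt and no reset: what is moved stays moved. The work goes in short steps, Python scripts to look and compute and a shell command to move; the robot and the scene stay as the last step left them, time stands still between calls to the robot, and variables do not carry over. Pictures are saved under pics/ and viewed, about 8 in all and at most 12, crops included, and the job is handed in when it is done.

```bash
mkdir -p pics; ls; cat > h.py <<'E'
import numpy as np, cv2
from cell import manip
def save(p,n): cv2.imwrite(f'pics/{n}.png',p['pixels'][:,:,::-1])
def proj(p,X):
    X=np.atleast_2d(X).astype(float); E=np.array(p['extrinsics']); c=X@E[:3,:3].T+E[:3,3]
    return np.c_[p['fx']*c[:,0]/c[:,2]+p['cx'],p['fy']*c[:,1]/c[:,2]+p['cy']]
def onplane(p,uv,n,d):
    "pixel ray hits plane n.X=d"
    E=np.array(p['extrinsics']); R=E[:3,:3]; o=-R.T@E[:3,3]
    r=R.T@np.array([(uv[0]-p['cx'])/p['fx'],(uv[1]-p['cy'])/p['fy'],1]); n=np.array(n,float)
    return o+r*((d-n@o)/(n@r))
E
python3 - <<'E'
from h import *
print(manip.read_state())
for n in ['scene','top']:
    p=manip.camera(n); save(p,n+'0'); print(n,p['fx'],p['cx'],p['cy'],np.round(p['extrinsics'],3).tolist())
    for k in ['hook_a','track_a','paddle_grip','jar','vial','screwdriver']:
        try: print(k,[(np.round(d['location']).tolist(),round(d['conf'],2)) for d in manip.search_frame(p,k)])
        except Exception as e: print(k,e)
E
```

```text
pics
{'clock': 0.0, 'joints': array([ 1.05339203e+00,  3.00469519e-01,  1.52162031e+00, -2.67363685e-05,
        1.32068475e+00, -6.65634661e-02]), 'qd': array([ 0.00075162, -0.00068475,  0.00135691, -0.00040335,  0.00081667,
        0.00136831]), 'effort': array([ 1.52254630e-03, -5.31798720e+01, -3.52737129e+01,  7.09382258e-02,
        2.43862916e-02, -9.44569138e-05]), 'eef_pos': array([239.50143738, 494.80858991, 204.87059974]), 'eef_rot': array([-3.14041161e+00, -5.27762467e-05,  2.69075842e+00]), 'wrist_force': array([ 0.42089393, -0.15460366,  0.68749269]), 'moment': array([ 0.00267672,  0.0249862 , -0.04427265]), 'finger_gap': 94.43619497800714}
scene 358.08616694577523 259.6803035796818 190.00033656421806 [[-0.346, 0.938, 0.009, 175.386], [0.772, 0.29, -0.565, -295.551], [-0.533, -0.188, -0.825, 1374.545], [0.0, 0.0, 0.0, 1.0]]
hook_a [([598.0, 110.0, 199.0], 0.7), ([546.0, -58.0, 274.0], 0.68)]
track_a [([513.0, -57.0, 146.0], 0.51)]
paddle_grip [([597.0, 267.0, 75.0], 0.84), ([571.0, 112.0, 166.0], 0.69), ([683.0, 203.0, 80.0], 0.56)]
jar [([620.0, 436.0, 91.0], 0.63)]
vial [([385.0, 359.0, 58.0], 0.76)]
screwdriver [([454.0, -425.0, 19.0], 0.57)]
top 399.1007117368489 249.91937162443045 186.57632107880235 [[-0.011, -1.0, 0.011, -18.591], [-0.988, 0.009, -0.155, 531.754], [0.155, -0.013, -0.988, 1173.355], [0.0, 0.0, 0.0, 1.0]]
hook_a [([538.0, -64.0, 283.0], 0.66)]
track_a []
paddle_grip [([673.0, 196.0, 80.0], 0.83), ([558.0, 103.0, 194.0], 0.76), ([586.0, 267.0, 88.0], 0.68)]
jar [([596.0, 437.0, 100.0], 0.84)]
vial [([372.0, 356.0, 86.0], 0.52)]
screwdriver [([452.0, -430.0, 26.0], 0.76)]
```

```bash
python3 - <<'E'
import cv2
a=cv2.imread('pics/scene0.png');b=cv2.imread('pics/top0.png')
cv2.imwrite('pics/s0b.png',cv2.resize(a[60:330,130:490],(800,600),interpolation=cv2.INTER_CUBIC))
cv2.imwrite('pics/t0b.png',cv2.resize(b[60:330,60:420],(800,600),interpolation=cv2.INTER_CUBIC))
E
```

```text
(no output)
```

View pics/s0b.png

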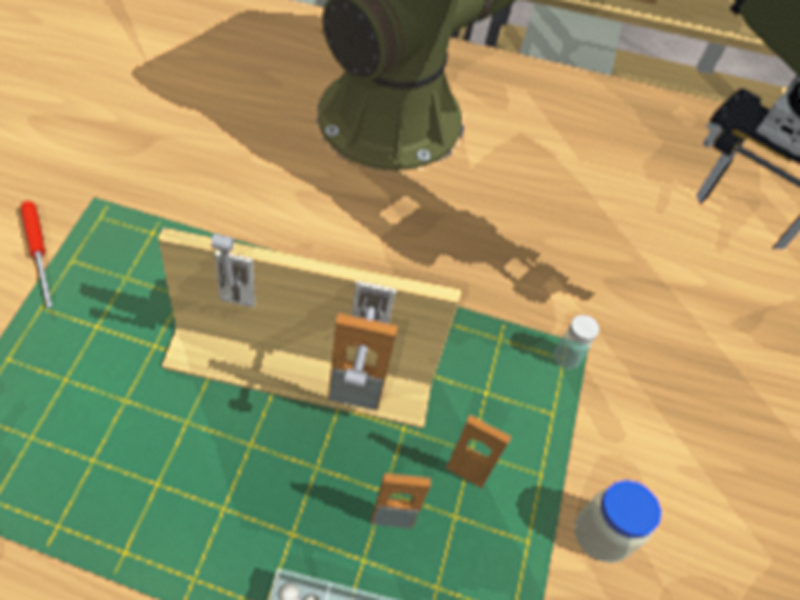

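View pics/t0b.png

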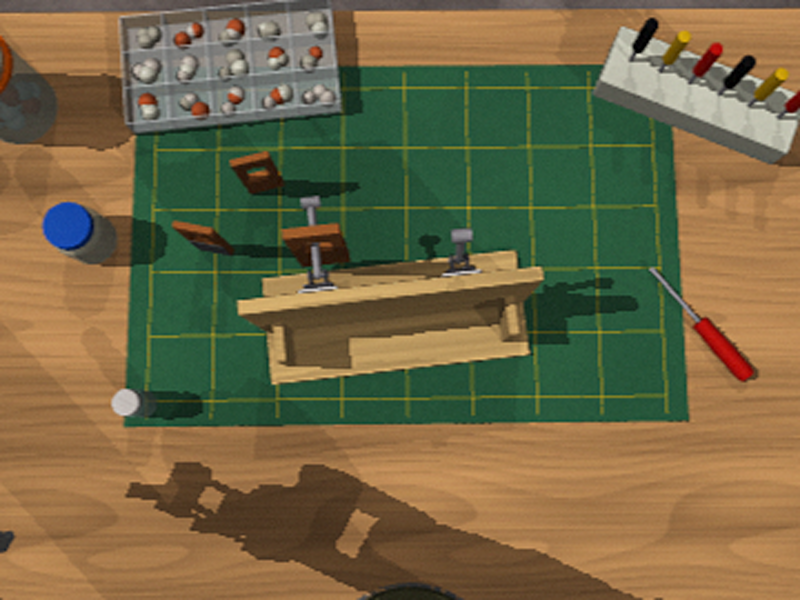

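The scene view shows hook_b folded on the left plate with its bar at crop (222,243). Hook_a with the large paddle is on the right, with the paddle top near (365,320). Two smaller decoy paddles stand further out. In the top view the board's front-top edge runs from about (238,302) to (541,267), hook_b's bar is at (462,235) and hook_a's bar is at (310,202). I'll zoom in to measure these.

```bash
python3 - <<'E'
import cv2,numpy as np
a=cv2.imread('pics/scene0.png');b=cv2.imread('pics/top0.png')
A=cv2.resize(a[155:245,195:345],(800,480),interpolation=cv2.INTER_CUBIC)
B=cv2.resize(b[140:205,160:310],None,fx=16/3,fy=16/3,interpolation=cv2.INTER_CUBIC)
cv2.imwrite('pics/s1.png',A);cv2.imwrite('pics/t1.png',B)
E
```

```text
(no output)
```

View pics/s1.png

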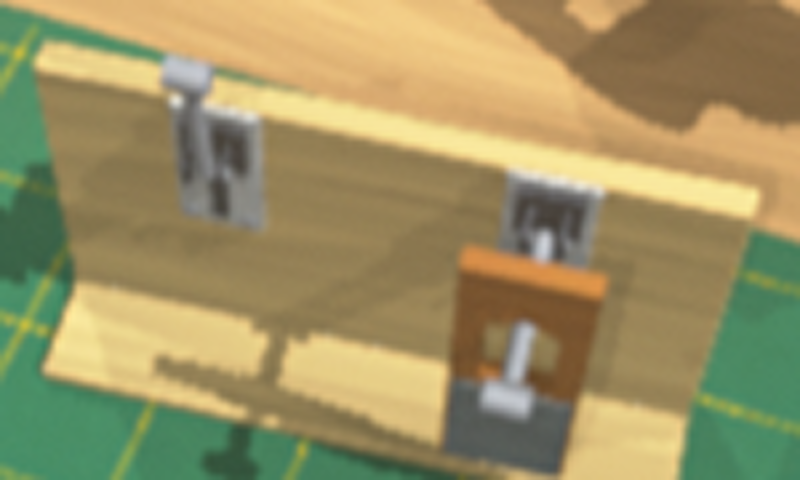

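View pics/t1.png

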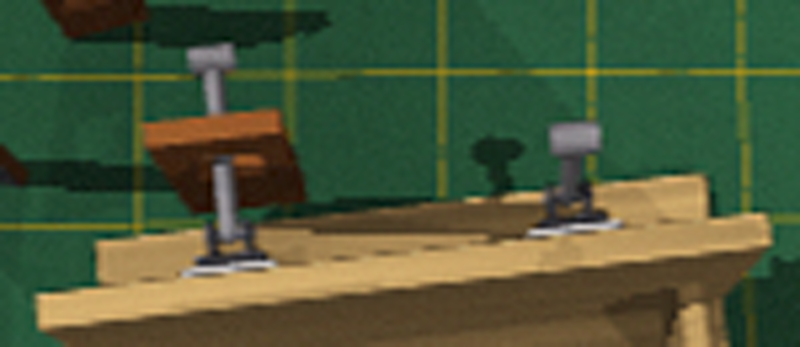

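The bars, board corners and paddle top are clear. hook_b's bar is at scene (187,77) and top (576,138). hook_a's bar is at scene (508,400) and top (211,57). The paddle top is at scene (534,272) and top (213,128). I'll fit the stand pose to both views together.

```bash
cat > fit.py <<'E'
from h import *
from scipy.optimize import least_squares
S=manip.camera('scene');T=manip.camera('top')
f=lambda p,u,v:(p,np.array([(195 if p is S else 160)+u/5.3333,(155 if p is S else 140)+v/5.3333])-[.4,.4])
def W(q,x,y,z):
    c,s=np.cos(q[2]),np.sin(q[2]); return [q[0]+c*x-s*y,q[1]+s*x+c*y,z]
# q: x0,y0(board centre front),yaw, s_mid, za, zb, thb, xp
def pts(q):
    ya,yb=q[3]+85,q[3]-85; ba=W(q,112,ya,q[4]); bb=W(q,22+90*np.sin(q[6]),yb,q[5]+90*np.cos(q[6]))
    L,R=W(q,0,180,215),W(q,0,-180,215); pt=W(q,q[7],ya,q[4]+42)
    return [(f(T,37,295),L),(f(T,770,214),R),(f(S,37,72),L),(f(S,757,215),R),(f(T,211,57),ba),(f(S,508,400),ba),
     (f(T,576,138),bb),(f(S,187,77),bb),(f(T,213,128),pt),(f(S,534,272),pt),
     (f(S,508,172),W(q,4,ya-23,215)),(f(S,603,190),W(q,4,ya+23,215)),(f(S,262,229),W(q,4,yb+23,115)),(f(S,183,214),W(q,4,yb-23,115)),
     ]
fun=lambda q:np.concatenate([proj(p,X)[0]-o for (p,o),X in pts(q)]+[[(q[4]-200)/30,(q[5]-200)/30,(q[6]-.07)/.1]])
r=least_squares(fun,[490,20,0.1,0,200,200,.07,62],loss='soft_l1')
q=r.x
if __name__=='__main__':
    print(np.round(q,3)); print(np.round(fun(q),1))
    cov=np.linalg.inv(r.jac.T@r.jac); print('sd',np.round(np.sqrt(np.diag(cov)),3))
    print('bar_a',np.round(pts(q)[4][1],1),'bar_b',np.round(pts(q)[6][1],1),'paddle top',np.round(pts(q)[8][1],1))
    print('u',np.cos(q[2]),np.sin(q[2]))
E
python3 fit.py
```

```text
[5.03172e+02 1.53550e+01 1.10000e-01 3.95000e-01 1.92912e+02 1.90772e+02
 1.33000e-01 6.89380e+01]
[ 0.000e+00  4.000e-01  0.000e+00 -7.000e-01  1.344e+02  2.700e+01
 -1.361e+02 -2.780e+01  4.000e-01  1.000e+00 -1.000e-01 -4.000e-01
 -0.000e+00  0.000e+00  2.000e-01 -1.000e-01 -1.000e-01 -0.000e+00
 -1.000e-01 -1.000e-01  0.000e+00  0.000e+00 -0.000e+00  3.000e-01
  4.000e-01  6.000e-01 -3.000e-01  1.000e-01 -2.000e-01 -3.000e-01
  6.000e-01]
sd [1.258 1.838 0.009 2.06  3.462 4.039 0.028 2.352]
bar_a [605.1 112.5 192.9] bar_b [546.2 -65.  280. ] paddle top [562.3 107.8 234.9]
u 0.9939879194986105 0.10948979811299188
```

The residuals show I swapped the board's left and right corners in the scene view. I'll fix that and refit.

```bash
sed -i 's/(f(S,37,72),L),(f(S,757,215),R)/(f(S,37,72),R),(f(S,757,215),L)/' fit.py; python3 fit.py
```

```text
[ 5.03142e+02  1.65240e+01  1.07000e-01 -6.64000e-01  1.93090e+02
  1.90803e+02  1.34000e-01  6.86720e+01]
[-0.4  0.2 -0.4 -0.5 -0.6 -1.  -0.2  0.4  0.5  0.9 -0.1 -0.3 -0.   0.
  0.2 -0.1 -0.1 -0.1 -0.1 -0.1  0.   0.1 -0.   0.4  0.5  0.6 -0.3  0.1
 -0.2 -0.3  0.6]
sd [1.117 1.455 0.008 1.728 3.406 4.038 0.027 2.287]
bar_a [605.5 112.4 193.1] bar_b [546.2 -65.  280. ] paddle top [562.4 107.7 235.1]
u 0.9942401989025225 0.10717474929419002
```

```bash
python3 -m crank '[{"offset":[0.02,-0.03,0.03],"spin":7},{"offset":[0.038,-0.06,0.06],"spin":14},{"offset":[0.055,-0.09,0.09],"spin":21},{"offset":[0.07,-0.12,0.11],"spin":28},{"offset":[0.09,-0.16,0.125],"spin":32},{"offset":[0.11,-0.20,0.125],"spin":32},{"offset":[0.13,-0.237,0.125],"spin":32},{"offset":[0.15,-0.274,0.125],"spin":32}]' 0.45 12
```

```text
clock: 1.57
eef_pos: [380.6, 236.8, 331.0]
eef_rot: [3.141, 0.001, -3.033]
wrist_force: [1.5, 1.2, 0.1]
finger_gap: 44.5
```

```bash
python3 -m crank '[{"offset":[0.02,-0.036,0],"spin":0},{"offset":[0.04,-0.073,0],"spin":0},{"offset":[0.06,-0.109,0],"spin":0},{"offset":[0.08,-0.146,0],"spin":0},{"offset":[0.10,-0.182,0],"spin":0},{"offset":[0.12,-0.219,0],"spin":0},{"offset":[0.14,-0.255,0],"spin":0},{"offset":[0.16,-0.291,0],"spin":0}]'; python3 -m crank '[{"offset":[0.0055,-0.0105,0],"spin":0},{"offset":[0.0055,-0.0105,0],"spin":0},{"offset":[0.0055,-0.0105,0],"spin":0},{"offset":[0.0055,-0.0105,0],"spin":0},{"offset":[0.0055,-0.0105,0],"spin":0},{"offset":[0.0055,-0.0105,0],"spin":0},{"offset":[0.0055,-0.0105,0],"spin":0},{"offset":[0.0055,-0.0105,0],"spin":0}]'
```

```text
clock: 2.23
eef_pos: [540.9, -55.9, 331.1]
eef_rot: [3.141, 0.002, -3.034]
wrist_force: [0.5, 1.1, 0.2]
finger_gap: 42.2
clock: 2.9
eef_pos: [546.3, -65.9, 331.4]
eef_rot: [3.141, 0.002, -3.033]
wrist_force: [-0.9, 1.1, 0.5]
finger_gap: 42.4
```

```bash
python3 - <<'E'
from h import *
s=manip.read_state(); print(s['clock'],s['eef_pos'],s['eef_rot'],s['joints'])
S=manip.camera('scene');T=manip.camera('top')
a=cv2.resize(S['pixels'][100:220,190:310],(480,480),interpolation=cv2.INTER_CUBIC);b=cv2.resize(T['pixels'][110:190,200:280],(480,480)[:2],interpolation=cv2.INTER_CUBIC)[:, :320*480//320]
cv2.imwrite('pics/c2.png',cv2.resize(np.hstack([a,b]),(800,400))[:,:,::-1])
print(proj(S,s['eef_pos']),proj(T,s['eef_pos']))
E
```

```text
2.9 [546.30885003 -65.85999024 331.3768784 ] [ 3.14123485e+00  2.18582513e-03 -3.03279131e+00] [-1.87020958e-01  2.38516940e-01  1.31102345e+00  9.79673286e-04
  1.59006569e+00 -1.86659917e+00]
[[228.15417818 155.18144879]] [[269.14555648 160.8872253 ]]
```

View pics/c2.png

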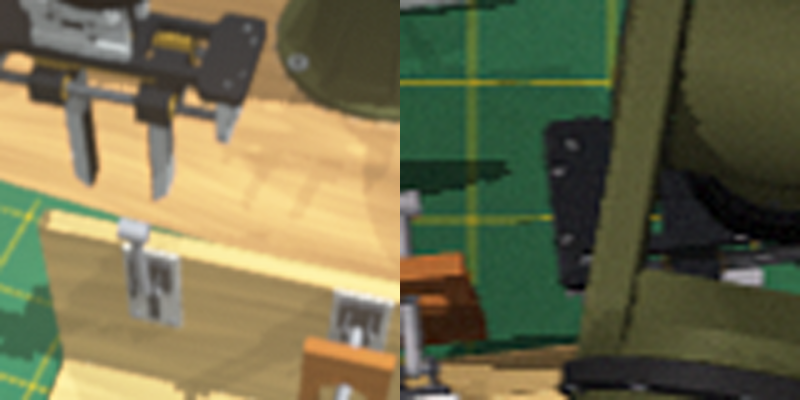

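The fingers straddle the bar line: the finger-tip midpoint is near crop (120,190) and hook_b's bar is at (133,232), about 70 mm lower. I'll descend and then close softly.

```bash
python3 -m crank '[{"offset":[0,0.001,-0.02],"spin":0},{"offset":[0,0.001,-0.04],"spin":0},{"offset":[0,0.001,-0.055],"spin":0},{"offset":[0,0.001,-0.066],"spin":0},{"offset":[0,0.001,-0.07],"spin":0},{"offset":[0,0.001,-0.07],"spin":0},{"offset":[0,0.001,-0.07],"spin":0},{"offset":[0,0.001,-0.07],"spin":0}]' 0.4 8; python3 -m crank '[{"offset":[0,0,0],"spin":0},{"offset":[0,0,0],"spin":0},{"offset":[0,0,0],"spin":0},{"offset":[0,0,0],"spin":0},{"offset":[0,0,0],"spin":0},{"offset":[0,0,0],"spin":0},{"offset":[0,0,0],"spin":0},{"offset":[0,0,0],"spin":0}]' 0.15 8
```

```text
clock: 3.67
eef_pos: [546.7, -65.2, 262.3]
eef_rot: [-3.142, 0.003, -3.033]
wrist_force: [0.5, -0.1, 1.1]
finger_gap: 37.2
clock: 4.33
eef_pos: [546.9, -64.1, 263.0]
eef_rot: [3.14, 0.005, -3.032]
wrist_force: [0.1, 6.9, 3.6]
finger_gap: 22.0
```

```bash
python3 -m crank '[{"offset":[0.0053,0.0016,-0.0009],"spin":0},{"offset":[0.0105,0.0021,-0.0021],"spin":0},{"offset":[0.0157,0.0027,-0.0036],"spin":0},{"offset":[0.0208,0.0032,-0.0054],"spin":0},{"offset":[0.0256,0.0038,-0.0075],"spin":0},{"offset":[0.0304,0.0043,-0.01],"spin":0},{"offset":[0.0351,0.0048,-0.0127],"spin":0},{"offset":[0.0396,0.0053,-0.0156],"spin":0}]' 0.15 8
```

```text
clock: 5.0
eef_pos: [587.4, -58.9, 247.6]
eef_rot: [3.14, 0.006, -3.033]
wrist_force: [-1.2, -0.4, 5.1]
finger_gap: 22.0
```

```bash
python3 -m crank '[{"offset":[0.0043,0.0005,-0.0032],"spin":0},{"offset":[0.0084,0.0009,-0.0067],"spin":0},{"offset":[0.0122,0.0013,-0.0105],"spin":0},{"offset":[0.0159,0.0017,-0.0144],"spin":0},{"offset":[0.0193,0.0021,-0.0186],"spin":0},{"offset":[0.0225,0.0024,-0.023],"spin":0},{"offset":[0.0253,0.0027,-0.0275],"spin":0},{"offset":[0.0279,0.003,-0.0322],"spin":0}]' 0.15 8
```

```text
clock: 5.67
eef_pos: [616.4, -55.9, 215.5]
eef_rot: [3.141, 0.008, -3.032]
wrist_force: [1.9, 0.4, 5.9]
finger_gap: 21.8
```

```bash
python3 -m crank '[{"offset":[0.0023,0.0002,-0.0049],"spin":0},{"offset":[0.0044,0.0005,-0.0099],"spin":0},{"offset":[0.0061,0.0006,-0.015],"spin":0},{"offset":[0.0075,0.0008,-0.0202],"spin":0},{"offset":[0.0086,0.0009,-0.0255],"spin":0},{"offset":[0.0094,0.001,-0.0308],"spin":0},{"offset":[0.0098,0.001,-0.034],"spin":0},{"offset":[0.0098,0.001,-0.035],"spin":0}]' 0.15 8; python3 -m crank '[{"offset":[0,0,-0.001],"spin":0},{"offset":[0,0,-0.002],"spin":0},{"offset":[0,0,-0.003],"spin":0},{"offset":[0,0,-0.003],"spin":0},{"offset":[0,0,-0.003],"spin":0},{"offset":[0,0,-0.003],"spin":0},{"offset":[0,0,-0.003],"spin":0},{"offset":[0,0,-0.003],"spin":0}]' 0.15 8
```

```text
clock: 6.33
eef_pos: [626.8, -54.7, 179.9]
eef_rot: [3.141, 0.01, -3.032]
wrist_force: [6.4, 1.1, 5.3]
finger_gap: 22.0
clock: 7.0
eef_pos: [627.2, -54.7, 176.9]
eef_rot: [3.141, 0.011, -3.032]
wrist_force: [5.4, 1.2, 3.2]
finger_gap: 21.7
```

```bash
python3 -m crank '[{"offset":[0.0005,0,-0.001],"spin":0},{"offset":[0.0005,0,-0.002],"spin":0},{"offset":[0.0005,0,-0.003],"spin":0},{"offset":[0.0005,0,-0.003],"spin":0},{"offset":[0.0005,0,-0.003],"spin":0},{"offset":[0.0005,0,-0.003],"spin":0},{"offset":[0.0005,0,-0.003],"spin":0},{"offset":[0.0005,0,-0.003],"spin":0}]' 0.15 8;  python3 -m crank '[{"offset":[0.0,0,-0.001],"spin":0},{"offset":[0.0,0,-0.002],"spin":0},{"offset":[0,0,-0.002],"spin":0},{"offset":[0.0,0,-0.002],"spin":0},{"offset":[0,0,-0.002],"spin":0},{"offset":[0,0,-0.002],"spin":0},{"offset":[0,0,-0.002],"spin":0},{"offset":[0,0,-0.002],"spin":0}]' 0.15 8
```

```text
clock: 7.67
eef_pos: [627.6, -54.7, 173.7]
eef_rot: [3.141, 0.01, -3.032]
wrist_force: [2.1, 1.0, 1.2]
finger_gap: 22.1
clock: 8.33
eef_pos: [627.7, -54.7, 171.7]
eef_rot: [3.141, 0.011, -3.032]
wrist_force: [3.9, 0.2, 2.7]
finger_gap: 22.4
```

```bash
python3 -m crank '[{"offset":[0.0,0,-0.001],"spin":0},{"offset":[0.0,0,-0.002],"spin":0},{"offset":[0,0,-0.003],"spin":0},{"offset":[0.0,0,-0.003],"spin":0},{"offset":[0,0,-0.003],"spin":0},{"offset":[0,0,-0.003],"spin":0},{"offset":[0,0,-0.003],"spin":0},{"offset":[0,0,-0.003],"spin":0}]' 0.15 8
python3 - <<'E'
from h import *
s=manip.read_state(); print(s['wrist_force'],s['moment'])
S=manip.camera('scene')
a=cv2.resize(S['pixels'][130:250,180:340],(800,600),interpolation=cv2.INTER_CUBIC)
cv2.imwrite('pics/c3.png',a[:,:,::-1])
E
```

```text
clock: 9.0
eef_pos: [627.7, -54.7, 168.7]
eef_rot: [3.141, 0.011, -3.032]
wrist_force: [5.5, 0.6, 2.1]
finger_gap: 22.1
[5.45658965 0.55376432 2.14564995] [ 0.1258661  -0.80343004  0.01572577]
```

View pics/c3.png

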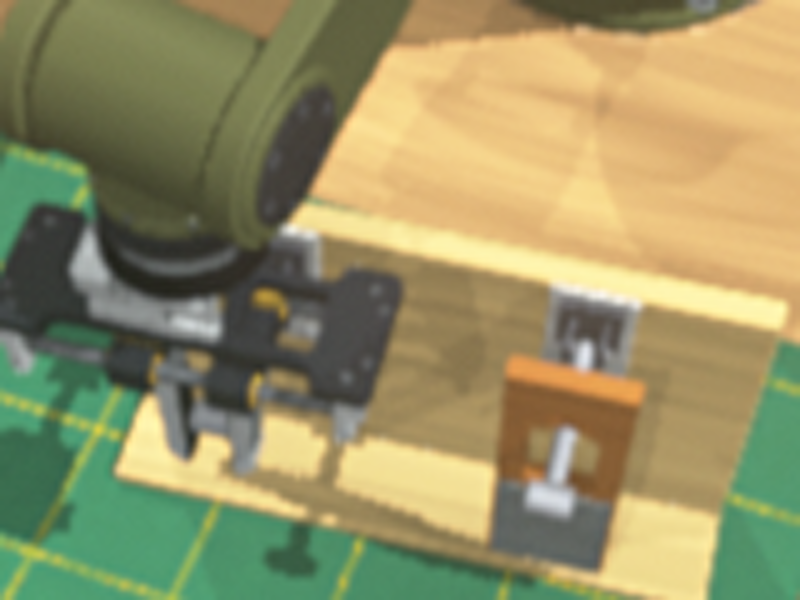

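The gripper is around the lowered bar at crop (213,418), but I can't tell from this view whether it has reached its stop. I'll let go, lift, close the fingers and press down lightly on the bar to feel it.

```bash
python3 -m crank '[{"offset":[0,0,0],"spin":0},{"offset":[0,0,0],"spin":0},{"offset":[0,0,0],"spin":0},{"offset":[0,0,0],"spin":0},{"offset":[0,0,0.02],"spin":0},{"offset":[0,0,0.04],"spin":0},{"offset":[0,0,0.06],"spin":0},{"offset":[0,0,0.06],"spin":0}]' 0.4 8;  python3 -m crank '[{"offset":[-0.004,0,0.0],"spin":0},{"offset":[-0.004,0,0.0],"spin":0},{"offset":[-0.004,0,0],"spin":0},{"offset":[-0.004,0,0],"spin":0},{"offset":[-0.004,0,0],"spin":0},{"offset":[-0.004,0,-0.004],"spin":0},{"offset":[-0.004,0,-0.008],"spin":0},{"offset":[-0.004,0,-0.012],"spin":0}]' 0 8
python3 - <<'E'
from fit import *
for th in (1.4,1.5,1.571):
    b=W(q,22+90*np.sin(th),q[3]-85,q[5]+90*np.cos(th)); print(th,np.round(b,1),proj(S,b))
E
```

```text
clock: 9.72
eef_pos: [628.7, -54.8, 232.7]
eef_rot: [-3.141, 0.016, -3.032]
wrist_force: [-1.4, -0.6, 1.7]
finger_gap: 38.1
clock: 10.38
eef_pos: [624.6, -54.8, 219.9]
eef_rot: [-3.141, 0.015, -3.032]
wrist_force: [0.2, -0.3, 0.0]
finger_gap: 0.4
1.4 [622.4 -56.8 206.1] [[222.65609677 211.14788936]]
1.5 [623.5 -56.7 197.2] [[222.79875489 213.36459064]]
1.571 [623.7 -56.6 190.8] [[222.96533445 214.74480207]]
```

```bash
python3 -m crank '[{"offset":[0,0,-0.002],"spin":0},{"offset":[0,0,-0.004],"spin":0},{"offset":[0,0,-0.006],"spin":0},{"offset":[0,0,-0.008],"spin":0},{"offset":[0,0,-0.01],"spin":0},{"offset":[0,0,-0.012],"spin":0},{"offset":[0,0,-0.014],"spin":0},{"offset":[0,0,-0.014],"spin":0}]' 0 8;  python3 -m crank '[{"offset":[0,0,-0.001],"spin":0},{"offset":[0,0,-0.002],"spin":0},{"offset":[0,0,-0.003],"spin":0},{"offset":[0,0,-0.003],"spin":0},{"offset":[0,0,-0.003],"spin":0},{"offset":[0,0,-0.003],"spin":0},{"offset":[0,0,-0.003],"spin":0},{"offset":[0,0,-0.003],"spin":0}]'
```

```text
clock: 11.15
eef_pos: [624.3, -54.8, 205.1]
eef_rot: [-3.142, 0.014, -3.032]
wrist_force: [-0.9, 0.1, 0.7]
finger_gap: 0.4
clock: 11.82
eef_pos: [624.4, -54.8, 202.3]
eef_rot: [-3.141, 0.014, -3.032]
wrist_force: [3.1, 0.2, 3.3]
finger_gap: 0.8
```

```bash
python3 -m crank '[{"offset":[0,0,-0.001],"spin":0},{"offset":[0,0,-0.002],"spin":0},{"offset":[0,0,-0.002],"spin":0},{"offset":[0,0,-0.002],"spin":0},{"offset":[0,0,-0.002],"spin":0},{"offset":[0,0,-0.002],"spin":0},{"offset":[0,0,-0.002],"spin":0},{"offset":[0,0,-0.002],"spin":0}]'
```

```text
clock: 12.48
eef_pos: [624.3, -54.8, 200.2]
eef_rot: [-3.141, 0.014, -3.032]
wrist_force: [1.2, 0.6, 1.5]
finger_gap: 0.9
```

```bash
python3 -m crank '[{"offset":[0,0,-0.001],"spin":0},{"offset":[0,0,-0.002],"spin":0},{"offset":[0,0,-0.002],"spin":0},{"offset":[0,0,-0.002],"spin":0},{"offset":[0,0,-0.002],"spin":0},{"offset":[0,0,-0.002],"spin":0},{"offset":[0,0,-0.002],"spin":0},{"offset":[0,0,-0.002],"spin":0}]'
```

```text
clock: 13.15
eef_pos: [624.3, -54.8, 198.2]
eef_rot: [-3.142, 0.014, -3.032]
wrist_force: [2.7, 0.3, 2.4]
finger_gap: 0.4
```

```bash
python3 -m crank '[{"offset":[0,0,-0.001],"spin":0},{"offset":[0,0,-0.002],"spin":0},{"offset":[0,0,-0.002],"spin":0},{"offset":[0,0,-0.002],"spin":0},{"offset":[0,0,-0.002],"spin":0},{"offset":[0,0,-0.002],"spin":0},{"offset":[0,0,-0.002],"spin":0},{"offset":[0,0,-0.002],"spin":0}]'
```

```text
clock: 13.82
eef_pos: [624.5, -54.8, 197.1]
eef_rot: [-3.141, 0.015, -3.032]
wrist_force: [-0.6, 0.5, 8.6]
finger_gap: 0.3
```

hook_b is at its stop: the force rose to 8.6 N at z≈197, so its pin is at about 189. Next is the paddle.

```bash
python3 -m crank '[{"offset":[0,0,0.03],"spin":0},{"offset":[0,0,0.06],"spin":-6},{"offset":[0,0,0.09],"spin":-12},{"offset":[-0.01,0.02,0.11],"spin":-18},{"offset":[-0.02,0.045,0.11],"spin":-25},{"offset":[-0.03,0.07,0.11],"spin":-32},{"offset":[-0.04,0.1,0.11],"spin":-39},{"offset":[-0.05,0.13,0.11],"spin":-46}]' 0.42 15;  python3 -m crank '[{"offset":[-0.005,0.01,0],"spin":-7},{"offset":[-0.01,0.02,0],"spin":-14},{"offset":[-0.012,0.03,0],"spin":-21},{"offset":[-0.012,0.033,0],"spin":-28},{"offset":[-0.012,0.033,0],"spin":-35},{"offset":[-0.012,0.033,0],"spin":-42},{"offset":[-0.012,0.033,0],"spin":-44.5},{"offset":[-0.012,0.033,0],"spin":-44.5}]'
```

```text
clock: 14.48
eef_pos: [573.5, 76.1, 306.6]
eef_rot: [-3.14, 0.014, 2.441]
wrist_force: [0.4, 0.1, 0.7]
finger_gap: 39.1
clock: 15.15
eef_pos: [561.3, 109.0, 306.1]
eef_rot: [-3.139, 0.014, 1.662]
wrist_force: [-0.6, 0.2, 0.4]
finger_gap: 39.3
```

```bash
python3 -m crank '[{"offset":[0.001,-0.001,-0.02],"spin":0.9},{"offset":[0.001,-0.001,-0.04],"spin":0.9},{"offset":[0.001,-0.001,-0.06],"spin":0.9},{"offset":[0.001,-0.001,-0.066],"spin":0.9},{"offset":[0.001,-0.001,-0.07],"spin":0.9},{"offset":[0.001,-0.001,-0.074],"spin":0.9},{"offset":[0.001,-0.001,-0.076],"spin":0.9},{"offset":[0.001,-0.001,-0.076],"spin":0.9}]'
python3 - <<'E'
from h import *
S=manip.camera('scene')
a=cv2.resize(S['pixels'][140:260,230:390],(800,600),interpolation=cv2.INTER_CUBIC)
cv2.imwrite('pics/c4.png',a[:,:,::-1])
E
```

```text
clock: 15.82
eef_pos: [562.4, 108.0, 230.5]
eef_rot: [-3.139, 0.014, 1.679]
wrist_force: [-0.6, -0.7, 0.1]
finger_gap: 39.9
```

View pics/c4.png

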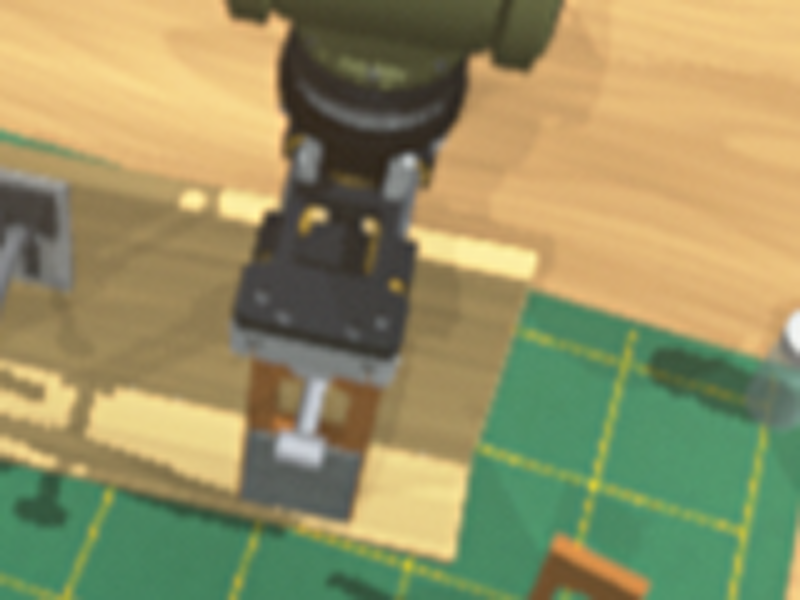

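The gripper hides the paddle's top, but it is centred over it laterally with the slot just below, near (310,390), and there is no contact force. I'll go down and close.

```bash
python3 -m crank '[{"offset":[0,0,-0.005],"spin":0},{"offset":[0,0,-0.01],"spin":0},{"offset":[0,0,-0.015],"spin":0},{"offset":[0,0,-0.02],"spin":0},{"offset":[0,0,-0.0235],"spin":0},{"offset":[0,0,-0.0235],"spin":0},{"offset":[0,0,-0.0235],"spin":0},{"offset":[0,0,-0.0235],"spin":0}]';python3 -m crank '[{"offset":[0,0,0],"spin":0},{"offset":[0,0,0],"spin":0},{"offset":[0,0,0],"spin":0},{"offset":[0,0,0],"spin":0},{"offset":[0,0,0],"spin":0},{"offset":[0,0,0],"spin":0},{"offset":[0,0,0],"spin":0},{"offset":[0,0,0],"spin":0}]' 0 12;
```

```text
clock: 16.53
eef_pos: [562.5, 108.0, 207.4]
eef_rot: [-3.14, 0.014, 1.678]
wrist_force: [-0.3, -0.7, -0.5]
finger_gap: 39.7
clock: 17.2
eef_pos: [562.6, 108.1, 207.4]
eef_rot: [-3.14, 0.014, 1.678]
wrist_force: [0.6, 0.0, 0.6]
finger_gap: 11.6
```

```bash
python3 -m crank '[{"offset":[0,0,0],"spin":0},{"offset":[0,0,0],"spin":0},{"offset":[0,0,0.002],"spin":0},{"offset":[0,0,0.004],"spin":0},{"offset":[0,0,0.007],"spin":0},{"offset":[0,0,0.01],"spin":0},{"offset":[0,0,0.01],"spin":0},{"offset":[0,0,0.01],"spin":0}]' 0 30; python3 -m crank '[{"offset":[0,0,0.003],"spin":0},{"offset":[0,0,0.006],"spin":0},{"offset":[0,0,0.01],"spin":0},{"offset":[0,0,0.014],"spin":0},{"offset":[0,0,0.018],"spin":0},{"offset":[0,0,0.02],"spin":0},{"offset":[0,0,0.02],"spin":0},{"offset":[0,0,0.02],"spin":0}]'
```

```text
clock: 17.87
eef_pos: [562.6, 108.1, 217.6]
eef_rot: [-3.14, 0.014, 1.678]
wrist_force: [0.0, 0.7, -2.8]
finger_gap: 11.8
clock: 18.53
eef_pos: [562.6, 108.1, 237.7]
eef_rot: [-3.14, 0.014, 1.678]
wrist_force: [-0.5, -0.2, -2.8]
finger_gap: 11.8
```

```bash
python3 -m crank '[{"offset":[0.005,0.0005,0],"spin":0},{"offset":[0.01,0.0011,0],"spin":0},{"offset":[0.015,0.0016,0],"spin":0},{"offset":[0.02,0.0021,0],"spin":0},{"offset":[0.025,0.0027,0],"spin":0},{"offset":[0.03,0.0032,0],"spin":0},{"offset":[0.035,0.0037,0],"spin":0},{"offset":[0.04,0.0043,0],"spin":0}]'; python3 -m crank '[{"offset":[0.005,0.0005,0],"spin":0},{"offset":[0.01,0.0011,0],"spin":0},{"offset":[0.015,0.0016,0],"spin":0},{"offset":[0.02,0.0021,0],"spin":0},{"offset":[0.025,0.0027,0],"spin":0},{"offset":[0.03,0.0032,0],"spin":0},{"offset":[0.035,0.0037,0],"spin":0},{"offset":[0.042,0.0045,0],"spin":0}]'
```

```text
clock: 19.2
eef_pos: [603.1, 112.4, 237.5]
eef_rot: [-3.14, 0.014, 1.678]
wrist_force: [0.1, -0.6, -2.6]
finger_gap: 11.9
clock: 19.87
eef_pos: [645.5, 117.0, 237.7]
eef_rot: [-3.14, 0.014, 1.678]
wrist_force: [0.0, -0.1, -2.0]
finger_gap: 11.7
```

```bash
python3 -m crank '[{"offset":[0.001,-0.01,0],"spin":0},{"offset":[0.003,-0.03,0],"spin":0},{"offset":[0.006,-0.056,0],"spin":0},{"offset":[0.009,-0.084,0],"spin":0},{"offset":[0.012,-0.112,0],"spin":0},{"offset":[0.015,-0.14,0],"spin":0},{"offset":[0.017,-0.16,0],"spin":0},{"offset":[0.0182,-0.169,0],"spin":0}]'; python3 -m crank '[{"offset":[0,0,0],"spin":0},{"offset":[0,0,0],"spin":0},{"offset":[0,0,0],"spin":0},{"offset":[0,0,0],"spin":0},{"offset":[0,0,0],"spin":0},{"offset":[0,0,0],"spin":0},{"offset":[0,0,0],"spin":0},{"offset":[0,0,0],"spin":0}]'; python3 - <<'E'
from h import *
s=manip.read_state()['eef_pos'];d=s[:2]-[503.14,16.52];c,t=.99424,.10717
print('u',d@[c,t],'v',d@[-t,c])
S=manip.camera('scene')
a=cv2.resize(S['pixels'][140:260,180:340],(800,600),interpolation=cv2.INTER_CUBIC)
cv2.imwrite('pics/c5.png',a[:,:,::-1])
E
```

```text
clock: 20.53
eef_pos: [663.6, -55.5, 237.6]
eef_rot: [-3.14, 0.015, 1.676]
wrist_force: [0.2, 0.6, -2.0]
finger_gap: 11.8
clock: 21.2
eef_pos: [663.6, -55.2, 237.6]
eef_rot: [-3.14, 0.015, 1.676]
wrist_force: [-0.2, 0.4, -2.5]
finger_gap: 11.9
u 151.821481188861 v -88.46425674943353
```

View pics/c5.png

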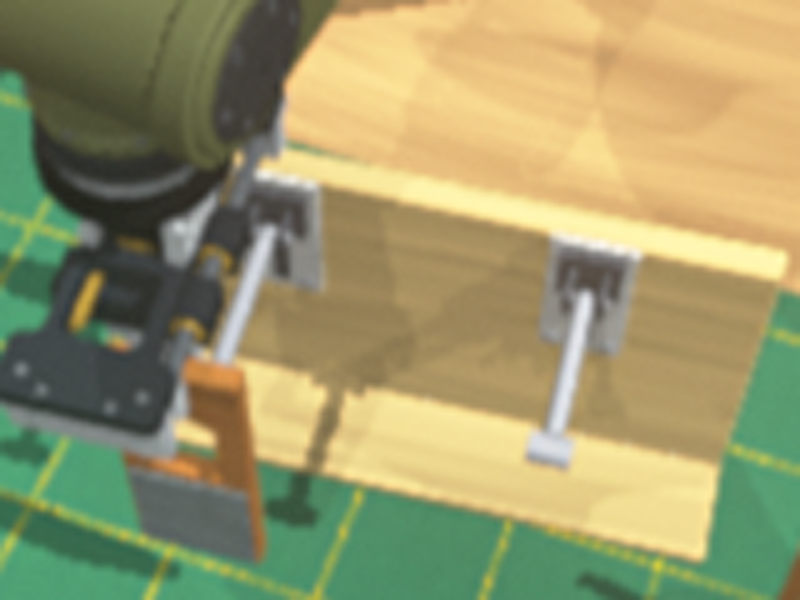

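The picture shows the paddle held in front of hook_b, with its top-right corner near (245,370) and its lower front edge running from about (150,530) to (245,558). hook_a is empty. I'll check the lateral centring by projecting the paddle model.

```bash
python3 - <<'E'
from h import *
S=manip.camera('scene')
c,t=.99424,.10717
def W(u,v,z): return [503.14+c*u-t*v,16.52+t*u+c*v,z]
for v0 in (-88.5,-85,):
  for du,dv,z in ((6,33,264),(-6,33,264),(6,33,78),(-6,33,78),(6,-33,78)):
    p=proj(S,W(151.8+du,v0+dv,z))[0]; print(v0,du,dv,z,np.round((p+.4-[180,140])*5))
E
```

```text
-88.5 6 33 264 [238. 393.]
-88.5 -6 33 264 [246. 370.]
-88.5 6 33 78 [261. 566.]
-88.5 -6 33 78 [267. 546.]
-88.5 6 -33 78 [144. 538.]
-85 6 33 264 [246. 394.]
-85 -6 33 264 [253. 372.]
-85 6 33 78 [267. 568.]
-85 -6 33 78 [274. 548.]
-85 6 -33 78 [150. 540.]
```

```bash
python3 -m crank '[{"offset":[-0.0005,0.0038,-0.002],"spin":0.1},{"offset":[-0.006,0.0033,-0.002],"spin":0.1},{"offset":[-0.011,0.0027,-0.002],"spin":0.1},{"offset":[-0.016,0.0022,-0.002],"spin":0.1},{"offset":[-0.021,0.0016,-0.002],"spin":0.1},{"offset":[-0.026,0.0011,-0.002],"spin":0.1},{"offset":[-0.032,0.0004,-0.002],"spin":0.1},{"offset":[-0.038,-0.0002,-0.002],"spin":0.1}]'; python3 -m crank '[{"offset":[-0.006,-0.0006,0],"spin":0},{"offset":[-0.012,-0.0013,0],"spin":0},{"offset":[-0.018,-0.0019,0],"spin":0},{"offset":[-0.024,-0.0026,0],"spin":0},{"offset":[-0.03,-0.0032,0],"spin":0},{"offset":[-0.036,-0.0039,0],"spin":0},{"offset":[-0.041,-0.0044,0],"spin":0},{"offset":[-0.0435,-0.0047,0],"spin":0}]'
```

```text
clock: 21.97
eef_pos: [624.9, -55.7, 235.7]
eef_rot: [-3.14, 0.015, 1.678]
wrist_force: [0.1, -0.3, -1.5]
finger_gap: 11.8
clock: 22.63
eef_pos: [580.8, -60.5, 235.8]
eef_rot: [-3.14, 0.015, 1.678]
wrist_force: [0.4, 0.2, -3.1]
finger_gap: 11.6
```

```bash
python3 -m crank '[{"offset":[0,0,-0.004],"spin":0},{"offset":[0,0,-0.008],"spin":0},{"offset":[0,0,-0.012],"spin":0},{"offset":[0,0,-0.016],"spin":0},{"offset":[0,0,-0.019],"spin":0},{"offset":[0,0,-0.022],"spin":0},{"offset":[0,0,-0.024],"spin":0},{"offset":[0,0,-0.024],"spin":0}]'; python3 -m crank '[{"offset":[0,0,-0.001],"spin":0},{"offset":[0,0,-0.002],"spin":0},{"offset":[0,0,-0.003],"spin":0},{"offset":[0,0,-0.003],"spin":0},{"offset":[0,0,-0.003],"spin":0},{"offset":[0,0,-0.003],"spin":0},{"offset":[0,0,-0.003],"spin":0},{"offset":[0,0,-0.003],"spin":0}]'
```

```text
clock: 23.3
eef_pos: [580.7, -60.4, 211.3]
eef_rot: [-3.14, 0.015, 1.678]
wrist_force: [-0.5, -0.1, -2.2]
finger_gap: 12.0
clock: 23.97
eef_pos: [580.7, -60.4, 208.3]
eef_rot: [-3.14, 0.015, 1.678]
wrist_force: [0.3, -0.4, -3.1]
finger_gap: 12.0
```

```bash
python3 -m crank '[{"offset":[0,0,-0.001],"spin":0},{"offset":[0,0,-0.002],"spin":0},{"offset":[0,0,-0.002],"spin":0},{"offset":[0,0,-0.002],"spin":0},{"offset":[0,0,-0.002],"spin":0},{"offset":[0,0,-0.002],"spin":0},{"offset":[0,0,-0.002],"spin":0},{"offset":[0,0,-0.002],"spin":0}]'
```

```text
clock: 24.63
eef_pos: [580.7, -60.4, 206.4]
eef_rot: [-3.14, 0.015, 1.678]
wrist_force: [-1.3, -0.2, -2.2]
finger_gap: 11.9
```

```bash
python3 -m crank '[{"offset":[0,0,-0.001],"spin":0},{"offset":[0,0,-0.002],"spin":0},{"offset":[0,0,-0.002],"spin":0},{"offset":[0,0,-0.002],"spin":0},{"offset":[0,0,-0.002],"spin":0},{"offset":[0,0,-0.002],"spin":0},{"offset":[0,0,-0.002],"spin":0},{"offset":[0,0,-0.002],"spin":0}]'
```

```text
clock: 25.3
eef_pos: [580.9, -60.5, 204.8]
eef_rot: [-3.14, 0.015, 1.678]
wrist_force: [-1.8, -0.7, 5.0]
finger_gap: 11.8
```

The paddle is seated: the wrist force went from -2.4 to +5 N, so the hook carries about 7 N. I'll release it.

```bash
python3 -m crank '[{"offset":[0,0,0],"spin":0},{"offset":[0,0,0],"spin":0},{"offset":[0,0,0],"spin":0},{"offset":[0,0,0],"spin":0},{"offset":[0,0,0],"spin":0},{"offset":[0,0,0],"spin":0},{"offset":[0,0,0],"spin":0},{"offset":[0,0,0],"spin":0}]' 0.4 12; python3 -m crank '[{"offset":[0,0,0.01],"spin":0},{"offset":[0,0,0.025],"spin":0},{"offset":[0,0,0.045],"spin":0},{"offset":[0,0,0.07],"spin":0},{"offset":[0,0,0.095],"spin":0},{"offset":[0.01,0.02,0.1],"spin":6},{"offset":[0.015,0.04,0.1],"spin":13},{"offset":[0.02,0.07,0.1],"spin":20}]'
```

```text
clock: 25.97
eef_pos: [580.9, -60.5, 204.8]
eef_rot: [-3.14, 0.015, 1.678]
wrist_force: [0.4, -0.4, 0.2]
finger_gap: 37.5
clock: 26.63
eef_pos: [601.2, 9.1, 306.2]
eef_rot: [3.141, 0.016, 2.03]
wrist_force: [0.2, 0.2, -0.1]
finger_gap: 37.6
```

```bash
python3 -m crank '[{"offset":[0.002,0.03,0],"spin":7},{"offset":[0.004,0.06,0],"spin":14},{"offset":[0.005,0.09,0],"spin":21},{"offset":[0.005,0.104,0],"spin":28},{"offset":[0.005,0.104,0],"spin":35},{"offset":[0.005,0.104,0],"spin":42},{"offset":[0.005,0.104,0],"spin":49},{"offset":[0.005,0.104,0],"spin":56}]' 0.45 12; python3 -m crank '[{"offset":[0,0,-0.02],"spin":7},{"offset":[0,0,-0.04],"spin":13.8},{"offset":[0,0,-0.06],"spin":13.8},{"offset":[0,0,-0.06],"spin":13.8},{"offset":[0,0,-0.06],"spin":13.8},{"offset":[0,0,-0.06],"spin":13.8},{"offset":[0,0,-0.06],"spin":13.8},{"offset":[0,0,-0.06],"spin":13.8}]'; python3 - <<'E'
from h import *
s=manip.read_state()['eef_pos'];d=s[:2]-[503.14,16.52];c,t=.99424,.10717
print('u',d@[c,t],'v',d@[-t,c])
S=manip.camera('scene')
a=cv2.resize(S['pixels'][120:264,180:372],(800,600),interpolation=cv2.INTER_CUBIC)
cv2.imwrite('pics/c6.png',a[:,:,::-1])
E
```

```text
clock: 27.3
eef_pos: [606.2, 113.3, 307.1]
eef_rot: [3.141, 0.017, 3.014]
wrist_force: [0.4, 0.6, 0.4]
finger_gap: 42.5
clock: 27.97
eef_pos: [606.5, 113.3, 248.4]
eef_rot: [3.141, 0.018, -3.029]
wrist_force: [-0.4, -0.4, 0.3]
finger_gap: 42.3
u 113.14829583405388 v 85.13521130626286
```

View pics/c6.png

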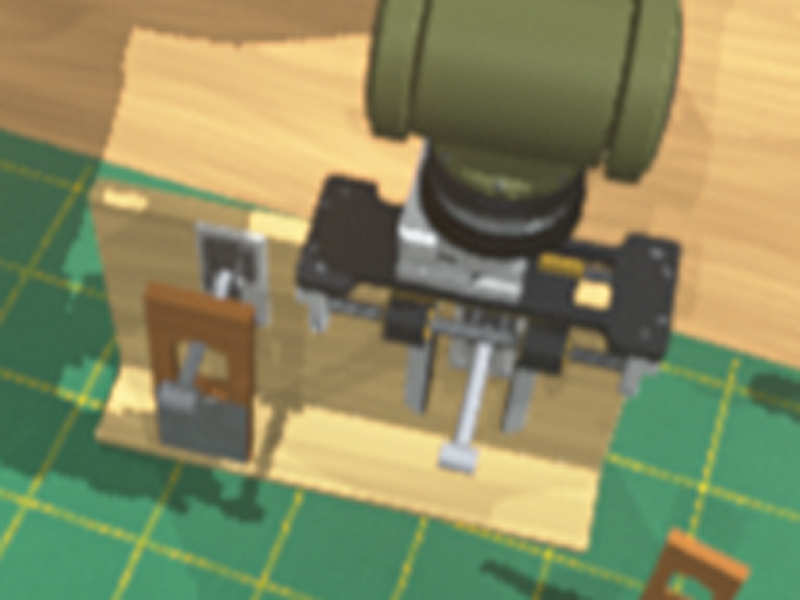

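The paddle hangs upright on hook_b at about (200,370), and the open fingers are above hook_a's bar at (458,457). I'll descend, grip the bar by its ends and fold the hook up.

```bash
python3 -m crank '[{"offset":[0,0,-0.015],"spin":0},{"offset":[0,0,-0.03],"spin":0},{"offset":[0,0,-0.04],"spin":0},{"offset":[0,0,-0.05],"spin":0},{"offset":[0,0,-0.06],"spin":0},{"offset":[0,0,-0.07],"spin":0},{"offset":[0,0,-0.076],"spin":0},{"offset":[0,0,-0.076],"spin":0}]'; python3 -m crank '[{"offset":[0,0,0],"spin":0},{"offset":[0,0,0],"spin":0},{"offset":[0,0,0],"spin":0},{"offset":[0,0,0],"spin":0},{"offset":[0,0,0],"spin":0},{"offset":[0,0,0],"spin":0},{"offset":[0,0,0],"spin":0},{"offset":[0,0,0],"spin":0}]' 0.15 10
```

```text
clock: 28.68
eef_pos: [606.0, 113.3, 170.7]
eef_rot: [3.141, 0.016, -3.028]
wrist_force: [-0.3, -0.3, -0.3]
finger_gap: 42.0
clock: 29.35
eef_pos: [606.2, 113.5, 171.0]
eef_rot: [3.141, 0.017, -3.028]
wrist_force: [0.2, 3.7, 1.8]
finger_gap: 21.7
```

```bash
python3 -m crank '[{"offset":[-0.0002,0.0005,0.0054],"spin":0},{"offset":[-0.0006,0.0004,0.0108],"spin":0},{"offset":[-0.0015,0.0003,0.0161],"spin":0},{"offset":[-0.0026,0.0002,0.0214],"spin":0},{"offset":[-0.004,0.0,0.0266],"spin":0},{"offset":[-0.0058,-0.0001,0.0317],"spin":0},{"offset":[-0.0078,-0.0003,0.0367],"spin":0},{"offset":[-0.0101,-0.0006,0.0416],"spin":0}]' 0.15 10
```

```text
clock: 30.02
eef_pos: [595.9, 112.8, 213.1]
eef_rot: [3.141, 0.017, -3.028]
wrist_force: [1.0, 1.1, -3.9]
finger_gap: 22.0
```

```bash
python3 -m crank '[{"offset":[-0.0026,-0.0003,0.0047],"spin":0},{"offset":[-0.0056,-0.0006,0.0093],"spin":0},{"offset":[-0.0087,-0.0009,0.0136],"spin":0},{"offset":[-0.0121,-0.0013,0.0178],"spin":0},{"offset":[-0.0157,-0.0017,0.0217],"spin":0},{"offset":[-0.0197,-0.0021,0.0255],"spin":0},{"offset":[-0.0238,-0.0026,0.0289],"spin":0},{"offset":[-0.028,-0.003,0.0322],"spin":0}]' 0.15 10
```

```text
clock: 30.68
eef_pos: [567.7, 109.8, 246.0]
eef_rot: [3.141, 0.018, -3.028]
wrist_force: [3.8, 1.3, -1.8]
finger_gap: 21.8
```

```bash
python3 -m crank '[{"offset":[-0.0045,-0.0005,0.003],"spin":0},{"offset":[-0.0091,-0.001,0.0057],"spin":0},{"offset":[-0.0139,-0.0015,0.0081],"spin":0},{"offset":[-0.0189,-0.002,0.0102],"spin":0},{"offset":[-0.024,-0.0026,0.012],"spin":0},{"offset":[-0.0291,-0.0031,0.0135],"spin":0},{"offset":[-0.0343,-0.0037,0.0147],"spin":0},{"offset":[-0.0397,-0.0043,0.0155],"spin":0}]' 0.15 10;python3 -m crank '[{"offset":[-0.002,-0.0002,0.0002],"spin":0},{"offset":[-0.004,-0.0004,0.0004],"spin":0},{"offset":[-0.006,-0.0006,0.0006],"spin":0},{"offset":[-0.007,-0.0008,0.0006],"spin":0},{"offset":[-0.007,-0.0008,0.0006],"spin":0},{"offset":[-0.007,-0.0008,0.0006],"spin":0},{"offset":[-0.007,-0.0008,0.0006],"spin":0},{"offset":[-0.007,-0.0008,0.0006],"spin":0}]'
```

```text
clock: 31.35
eef_pos: [527.9, 105.5, 262.4]
eef_rot: [3.141, 0.02, -3.028]
wrist_force: [4.8, 1.4, 3.2]
finger_gap: 21.8
clock: 32.02
eef_pos: [521.1, 104.7, 263.4]
eef_rot: [3.141, 0.021, -3.028]
wrist_force: [2.3, 1.6, 5.8]
finger_gap: 21.9
```

```bash
python3 -m crank '[{"offset":[-0.001,-0.0001,0.0005],"spin":0},{"offset":[-0.002,-0.0002,0.0005],"spin":0},{"offset":[-0.003,-0.0003,0.0005],"spin":0},{"offset":[-0.003,-0.0003,0.0005],"spin":0},{"offset":[-0.003,-0.0003,0.0005],"spin":0},{"offset":[-0.003,-0.0003,0.0005],"spin":0},{"offset":[-0.003,-0.0003,0.0005],"spin":0},{"offset":[-0.003,-0.0003,0.0005],"spin":0}]';python3 -m crank '[{"offset":[-0.001,-0.0001,0],"spin":0},{"offset":[-0.002,-0.0002,0],"spin":0},{"offset":[-0.002,-0.0002,0],"spin":0},{"offset":[-0.002,-0.0002,0],"spin":0},{"offset":[-0.002,-0.0002,0],"spin":0},{"offset":[-0.002,-0.0002,0],"spin":0},{"offset":[-0.002,-0.0002,0],"spin":0},{"offset":[-0.002,-0.0002,0],"spin":0}]'
```

```text
clock: 32.68
eef_pos: [518.0, 104.4, 263.7]
eef_rot: [3.141, 0.02, -3.028]
wrist_force: [2.6, 2.7, -0.5]
finger_gap: 21.8
clock: 33.35
eef_pos: [516.0, 104.2, 263.8]
eef_rot: [3.141, 0.02, -3.028]
wrist_force: [3.2, 1.5, 2.0]
finger_gap: 21.9
```

It may be slipping in the grip as hook_b did, so I'll release and push the bar home with closed fingers from the front, feeling for the stop.

```bash
python3 -m crank '[{"offset":[0,0,0],"spin":0},{"offset":[0,0,0],"spin":0},{"offset":[0,0,0],"spin":0},{"offset":[0,0,0],"spin":0},{"offset":[0,0,0.015],"spin":0},{"offset":[0,0,0.03],"spin":0},{"offset":[0,0,0.05],"spin":0},{"offset":[0,0,0.06],"spin":0}]' 0.4 10;python3 -m crank '[{"offset":[0.01,0.001,0],"spin":0},{"offset":[0.02,0.002,0],"spin":0},{"offset":[0.035,0.0037,0],"spin":0},{"offset":[0.045,0.0048,0],"spin":0},{"offset":[0.045,0.0048,-0.01],"spin":0},{"offset":[0.045,0.0048,-0.025],"spin":0},{"offset":[0.045,0.0048,-0.04],"spin":0},{"offset":[0.045,0.0048,-0.05],"spin":0}]' 0 10; python3 - <<'E'
from h import *
s=manip.read_state()['eef_pos'];d=s[:2]-[503.14,16.52];c,t=.99424,.10717
print('u',d@[c,t],'v',d@[-t,c])
E
```

```text
clock: 34.02
eef_pos: [516.2, 104.2, 325.8]
eef_rot: [3.141, 0.022, -3.028]
wrist_force: [-0.2, -0.6, 0.9]
finger_gap: 37.4
clock: 34.68
eef_pos: [560.2, 108.9, 273.4]
eef_rot: [3.141, 0.02, -3.028]
wrist_force: [0.6, -0.2, -0.8]
finger_gap: 0.6
u 66.67726386587161 v 85.71985389772561
```

```bash
python3 -m crank '[{"offset":[-0.004,-0.0004,0],"spin":0},{"offset":[-0.008,-0.0009,0],"spin":0},{"offset":[-0.012,-0.0013,0],"spin":0},{"offset":[-0.016,-0.0017,0],"spin":0},{"offset":[-0.02,-0.0021,0],"spin":0},{"offset":[-0.02,-0.0021,0],"spin":0},{"offset":[-0.02,-0.0021,0],"spin":0},{"offset":[-0.02,-0.0021,0],"spin":0}]';python3 -m crank '[{"offset":[-0.001,-0.0001,0],"spin":0},{"offset":[-0.002,-0.0002,0],"spin":0},{"offset":[-0.003,-0.0003,0],"spin":0},{"offset":[-0.004,-0.0004,0],"spin":0},{"offset":[-0.004,-0.0004,0],"spin":0},{"offset":[-0.004,-0.0004,0],"spin":0},{"offset":[-0.004,-0.0004,0],"spin":0},{"offset":[-0.004,-0.0004,0],"spin":0}]'
```

```text
clock: 35.35
eef_pos: [540.2, 106.8, 273.6]
eef_rot: [3.141, 0.02, -3.028]
wrist_force: [1.4, -0.1, 1.2]
finger_gap: 0.3
clock: 36.02
eef_pos: [536.2, 106.4, 273.5]
eef_rot: [3.141, 0.02, -3.028]
wrist_force: [2.5, 1.5, 2.0]
finger_gap: -0.0
```

```bash
python3 -m crank '[{"offset":[-0.001,-0.0001,0],"spin":0},{"offset":[-0.002,-0.0002,0],"spin":0},{"offset":[-0.003,-0.0003,0],"spin":0},{"offset":[-0.003,-0.0003,0],"spin":0},{"offset":[-0.003,-0.0003,0],"spin":0},{"offset":[-0.003,-0.0003,0],"spin":0},{"offset":[-0.003,-0.0003,0],"spin":0},{"offset":[-0.003,-0.0003,0],"spin":0}]'
```

```text
clock: 36.68
eef_pos: [533.5, 106.1, 273.6]
eef_rot: [3.141, 0.021, -3.028]
wrist_force: [7.4, 0.9, 2.2]
finger_gap: 0.5
```

```bash
python3 -m crank '[{"offset":[-0.0005,-0.0001,0],"spin":0},{"offset":[-0.001,-0.0001,0],"spin":0},{"offset":[-0.001,-0.0001,0],"spin":0},{"offset":[-0.001,-0.0001,0],"spin":0},{"offset":[-0.001,-0.0001,0],"spin":0},{"offset":[-0.001,-0.0001,0],"spin":0},{"offset":[-0.001,-0.0001,0],"spin":0},{"offset":[-0.001,-0.0001,0],"spin":0}]'
```

```text
clock: 37.35
eef_pos: [533.2, 106.1, 273.7]
eef_rot: [3.141, 0.023, -3.028]
wrist_force: [10.2, 1.4, 0.5]
finger_gap: 0.2
```

Moving only 0.3 mm for a 1 mm command confirms the stop. I'll retreat and take a final look.

```bash
python3 -m crank '[{"offset":[0.01,0.001,0],"spin":0},{"offset":[0.03,0.003,0],"spin":0},{"offset":[0.03,0.003,0.03],"spin":0},{"offset":[0.03,0.003,0.07],"spin":0},{"offset":[0.03,0.01,0.1],"spin":0},{"offset":[0.0,0.04,0.1],"spin":0},{"offset":[-0.02,0.07,0.1],"spin":0},{"offset":[-0.04,0.1,0.1],"spin":0}]';python3 -m crank '[{"offset":[-0.02,0.03,0],"spin":0},{"offset":[-0.04,0.06,0],"spin":0},{"offset":[-0.06,0.09,0],"spin":0},{"offset":[-0.08,0.12,0],"spin":0},{"offset":[-0.09,0.14,0],"spin":0},{"offset":[-0.09,0.14,0],"spin":0},{"offset":[-0.09,0.14,0],"spin":0},{"offset":[-0.09,0.14,0],"spin":0}]'; python3 - <<'E'
from h import *
S=manip.camera('scene');T=manip.camera('top')
a=cv2.resize(S['pixels'][150:250,190:340],(600,400),interpolation=cv2.INTER_CUBIC)
b=cv2.resize(T['pixels'][130:205,150:310],(600,281),interpolation=cv2.INTER_CUBIC)
im=np.vstack([a,b])[:,:,::-1]; im=cv2.resize(im,(528,600)); cv2.imwrite('pics/c7.png',im)
c,t=.99424,.10717
W=lambda u,v,z:[503.14+c*u-t*v,16.52+t*u+c*v,z]
k=lambda p:np.round(np.r_[(p[0]-190)*4*.88,(p[1]-150)*4*.881])
for n,th,v,z in (('a',0,85,191.5),('a',.1,85,191.5),('b',1.571,-85,189),('b',1.47,-85,189)):
    X=W(22+90*np.sin(th),v,z+90*np.cos(th)); pt=proj(T,X)[0]; print(n,th,k(proj(S,X)[0]),np.round([(pt[0]-150)*3.75*.88,(400+(pt[1]-130)*3.75)*.881]))
E
```

```text
clock: 38.02
eef_pos: [491.7, 206.7, 373.4]
eef_rot: [3.141, 0.021, -3.029]
wrist_force: [-0.6, 0.3, 1.1]
finger_gap: 0.3
clock: 38.68
eef_pos: [401.7, 346.1, 373.1]
eef_rot: [-3.141, 0.02, -3.029]
wrist_force: [0.9, -1.3, 0.4]
finger_gap: 0.5
a 0 [389. 102.] [161. 511.]
a 0.1 [386. 113.] [160. 500.]
b 1.571 [117. 230.] [369. 401.]
b 1.47 [116. 223.] [370. 398.]
```

View pics/c7.png

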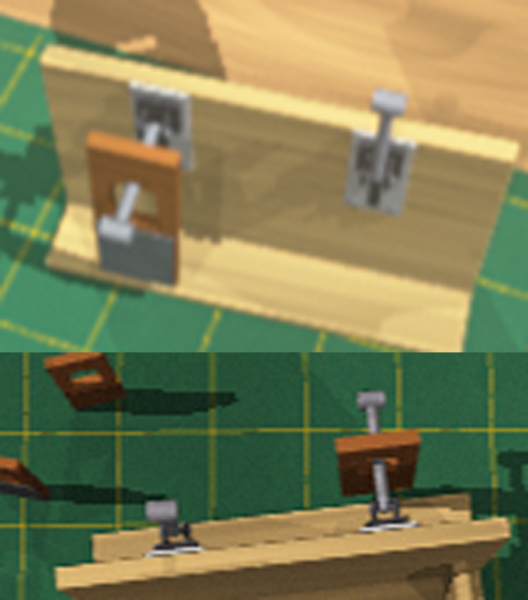

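Hook_a's bar shows at (390,102) against a predicted (389,102) for fully folded. Hook_b's bar is at (117,230), exactly as predicted for fully out. The paddle hangs upright on hook_b and the arm is clear, so I'm handing in.

```bash
python3 -c "
from cell import manip
print(manip.read_state()['qd'].round(3)); print(manip.sign_off())"
```

```text
[-0.002 -0.002 -0.003  0.002 -0.002  0.003]
the job is handed in; nothing more can be done
None
```

I finished the job and handed it in at about 39 s of the 72 s allowed; the hand-in reports no verdict.

- **Folded hook (hook_b):** I swung it out by its cross-bar. It stopped short of fully out, so I pressed it down with closed fingers until I felt the stop (8.6 N).
- **Paddle:** I lifted it off hook_a, carried it across and lowered it onto hook_b. I let go only after the wrist force went from about -2.4 N to +5 N, so the new hook was carrying about 7 N.
- **Emptied hook (hook_a):** I swung it up by its cross-bar, then pushed it home from the front until I felt the stop (10.2 N).

**Last checks:** in the final pictures both cross-bars sit within about a pixel of where they should be: hook_a flat, hook_b fully out. The paddle hangs upright on hook_b, and I placed it about 69 mm from the board and within about 1 mm of the track's centre line. The arm stood clear and still. The highest wrist force I read was 10.2 N, below the 20 N that makes a clamp slip, though forces were only read at the end of each move.

**Not measured:** I could not read the hook angles or the paddle–hook contact forces directly; those come from feel and the pictures. I didn't check the jar, vial and screwdriver at the end, but the robot never went near them.

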